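# Tip the washed fruit from the draining tray into the fruit crate

### The job

The washed fruit on the footed draining tray has dried. Take the tray by its handle and slide it on its feet up to the wooden fruit crate until its open edge reaches squarely over the crate's low front board, then raise the handle so that the open edge dips into the crate and all three fruits roll out into it. Set the tray back down on its four feet and let go of it; do not touch the fruit with the gripper, let none fall on the worktop, and leave the glass, jam jar and salt shaker where they stand.

Things in the scene. Friction and masses are not known exactly. Their poses are not given: they have to be found in the camera images.
- tray: Loose aluminium draining tray, 0.45 kg. Origin: on the worktop under the floor's centre; +x points out through its one open edge, z up. Flat floor 240 mm (x +-120) by 190 (y), top at z = 56 mm, 4 mm thick. Lips 30 mm high, 4 thick at the back (x = -122) and sides (y = +-97, 198 wide outside). Feet 16 mm thick at x = -100 and +45, y = +-75. Tipping 40 degrees empties it; at 20 fruit may stay.
- tray_handle (a point): Middle of the tray's handle bar, at (-172, 0, 100) mm in the tray's frame: a round bar of 12 mm diameter lying along the tray's y, straight and free for 120 mm, 50 mm behind the back lip, with nothing under it. Pinched across (fingers closing along the tray's x), the bar can turn between the fingers while the tray tips. Rocking it frees a fruit held up by others.
- tray_edge (a point): Middle of the tray's open edge at floor level, at (120, 0, 56) mm in the tray's frame. No lip here, only a hem turned down to z = 48 mm. It overhangs the front feet (x = 53) by 67 mm: as the handle rises the tray first pivots on the front feet, and from about 20 degrees on its underside rests on the crate's front board.
- crate: Light wooden slatted fruit crate with a low front; heavy, it does not move. Origin on the worktop under its centre; +x points from the low front to the back, z up. Inside 260 mm (x, -130 to +130) by 250 mm (y); smooth floor, top at 8 mm; sides and back 114 mm high, outside with posts 278 by 296 mm.
- crate_front (a point): Middle of the top of the crate's low front board, at (-134.5, 0, 38) mm in the crate's frame. The board is 9 mm thick (x = -139 to -130 mm) and 250 mm wide; the standing tray's open edge passes 10 mm above it and fits between the sides when both +x axes point the same way.
- apple_green_center (a point): Centre of the green apple, 76 mm across, 0.18 kg, on the tray at the start, standing, 36 mm above its underside; axes roll with it.
- apple_b_center (a point): Centre of the red apple, 77 mm across, 73 mm high, 0.18 kg, on the tray at the start, standing, 36 mm above its underside; axes roll with it.
- lemon_a_center (a point): Centre of the lemon, 71 by 53 by 51 mm, 0.085 kg, lying on the tray at the start, 26 mm above its underside; axes roll with it.
- apple_green: The green apple, origin at its underside when standing; use its centre point.
- apple_b: The red apple, origin at its underside when standing; use its centre point.
- lemon_a: The lemon, origin at its underside as it first lies; use its centre point.
- tumbler: Bystander: upturned glass tumbler, 81 mm wide, 93 mm high, beyond the tray. Origin at its underside.
- jam_jar: Bystander: jam jar with white lid, 65 mm wide, 94 mm high, beyond the crate. Origin at its underside.
- salt_mill: Bystander: salt shaker, 44 mm wide, 90 mm high, beyond the tray to the left. Origin at its underside.
Not all that is in view belongs to the job. Leave any blue, orange or turquoise look-alike of the lemon_a alone.

How it is judged (in metres and radians):
On the way, in this order (a step that is already met when the one before it is completed fails the run):
1. the tray stands level with its open edge squarely past the crate's front board, between the crate's sides, all fruit still aboard (x of tray_edge in the frame of crate between -0.128 and -0.04 m and y of tray_edge in the frame of crate between -0.045 and 0.045 m and angle between tray's own z axis and vertical below 0.15 rad and angle between the x axis of tray and the x axis of crate, either way round below 0.12 rad and x of each of apple_green_center, apple_b_center, lemon_a_center in the frame of tray below 0.12 m and z of each of apple_green_center, apple_b_center, lemon_a_center in the frame of tray above 0.065 m), for 0.2 s.
2. the tray is tipped with its open edge dipped into the crate (x of tray_edge in the frame of crate between -0.128 and -0.04 m and y of tray_edge in the frame of crate between -0.045 and 0.045 m and angle between tray's own z axis and vertical above 0.3 rad and z of tray_edge in the frame of crate below 0.056 m), for 0.1 s.
At the end, for the whole second after the job is handed in: All three fruits lie at rest inside the crate, clear of the tray's floor; the tray stands released on its four feet on the worktop (level within 0.06 rad, feet within 8 mm of the worktop) (x of apple_green_center in the frame of crate between -0.125 and 0.125 m and y of apple_green_center in the frame of crate between -0.12 and 0.12 m and (z of apple_green_center in the frame of crate below 0.085 m or (z of apple_green_center in the frame of crate below 0.12 m and contact force between apple_green and tray below 0.03 N)) and x of apple_b_center in the frame of crate between -0.125 and 0.125 m and y of apple_b_center in the frame of crate between -0.12 and 0.12 m and (z of apple_b_center in the frame of crate below 0.085 m or (z of apple_b_center in the frame of crate below 0.12 m and contact force between apple_b and tray below 0.03 N)) and x of lemon_a_center in the frame of crate between -0.125 and 0.125 m and y of lemon_a_center in the frame of crate between -0.12 and 0.12 m and (z of lemon_a_center in the frame of crate below 0.085 m or (z of lemon_a_center in the frame of crate below 0.12 m and contact force between lemon_a and tray below 0.03 N)) and linear speed of each of apple_green, apple_b, lemon_a below 0.03 m/s and angle between tray's own z axis and vertical below 0.06 rad and height (world z) of tray between -0.004 and 0.008 m and linear speed of tray below 0.02 m/s); the robot touches nothing.
It fails at once if the gripper or arm touches a fruit (contact force between any of the fingers, the arm and apple_green above 0.5 N or contact force between any of the fingers, the arm and apple_b above 0.5 N or contact force between any of the fingers, the arm and lemon_a above 0.5 N).
It fails at once if a fruit falls on the worktop ((height (world z) of apple_green_center below 0.045 m and (x of apple_green_center in the frame of crate below -0.145 m or x of apple_green_center in the frame of crate above 0.145 m or y of apple_green_center in the frame of crate above 0.14 m or y of apple_green_center in the frame of crate below -0.14 m)) or (height (world z) of apple_b_center below 0.045 m and (x of apple_b_center in the frame of crate below -0.145 m or x of apple_b_center in the frame of crate above 0.145 m or y of apple_b_center in the frame of crate above 0.14 m or y of apple_b_center in the frame of crate below -0.14 m)) or (height (world z) of lemon_a_center below 0.045 m and (x of lemon_a_center in the frame of crate below -0.145 m or x of lemon_a_center in the frame of crate above 0.145 m or y of lemon_a_center in the frame of crate above 0.14 m or y of lemon_a_center in the frame of crate below -0.14 m))).
It fails at once if the glass, jam jar or salt shaker is moved more than 3 cm (distance of any of tumbler, jam_jar, salt_mill from where it was at the start of the episode above 0.03 m).
It also fails if it takes over 64 s, if anything falls off the work surface, if the arm or the gripper's body presses on something with over 40 N, if the wrist force passes 120 N, or if a joint passes its speed limit or range.

### The arm

A 6-joint arm with a two-finger parallel gripper is mounted at the origin on a cart in front of the work surface, level with it; the furniture and walls round the work are solid. World frame = base frame: x ahead of the robot, y to its left, z up, the work surface at z = 0. Lengths are in mm, angles in rad, forces in N, time in s.
With the tool pointing down it reaches from about 300 to 775 mm from the base axis. Payload 14.6 kg.
Tool frame: the origin (TCP) lies midway between the tips of the shut fingers; the grasp point (between the pads) lies 19 mm behind it; z points along the fingers, y is the line along which they close (so a half turn about z gives the same grasp; the last joint's range is limited). The gripper opens to 94 mm and grips with 3 to 60 N. Pads are 16 mm wide; open, the fingers measure 119 mm over their backs; the gripper's body (75 mm by 177 mm) begins 78 mm behind the grasp point.
Start: joints at [1.16, 0.3, 1.521, -0, 1.321, -0.067], TCP at [185.384, 517.805, 205.446] pointing down, gripper open.
Joint ranges: [-3.03, 3.03], [-0.79, 2.21], [0.23, 2.52], [-1.04, 4.18], [0, 3.07], [-2.55, 2.55]. Speed limits (rad/s): [2.22, 2.22, 2.57, 3.14, 3.14, 3.14].

### API

Orientations are given as [roll, pitch, yaw] about the fixed x, y, z axes, in that order (R = Rz(yaw) Ry(pitch) Rx(roll)).
In Python, from cell import manip, camera gives the robot as it stands.
- The arm moves only by the tool move_arm, never from a script. Its arguments are lists of equal length, an entry for each row: "dp": the shift along the world's x, y, z in mm, a list of three; "rotation": the turn, a rotation vector about the world's x, y, z in rad, a list of three; "hand": the opening, from 0 (shut) to 1 (fully open). A call has 1 to 10 rows; each row shifts and turns the commanded pose from where the row before left it; what a row does not reach is not made up. A row lasts 1/8 s, in which the tool goes at most 62.5 mm and 10.7 degrees, less where a joint would pass 70% of its speed; a pose out of reach is approached as far as the arm can. A call with a gripper value outside its range is refused whole. The fingers move at their own pace and stop on an object; "newtons" is the grip in N (left out, the last holds). Time passes only in rows, so rows that do not move let the fingers close. It gives the time, the measured TCP pose, the force, the opening and the grip force at its end, in the units of the state.
- manip.read_state(): the state, without advancing time (a new reading comes with each control period).
- camera(name): name is "scene" or "top" or "wrist"; returns a dict with "image" (400x640x3 uint8, red, green, blue), "fx", "fy", "cx", "cy" (pixels), "R" (3x3) and "t" (3): a world point X has camera coordinates R X + t; the wrist camera has in their place "mount" (4x4, takes a point from camera to tool coordinates, whose origin is the TCP and whose axes are the flange's). Camera axes: x right, y down, z forward; pixel columns grow to the right and rows downward; lengths in mm; the calibration is good to about 2 mm. A picture is of the moment at which its call begins: read the wrist's pose just before it. There is no depth.
- manip.sign_off(): hands the job in; it is judged then, once.
The state is a dict: "clock": time; "joints": joint angles; "qd": joint speeds; "effort": joint torques, N m; "eef_pos": TCP position; "eef_rot": TCP orientation; "wrist_force": force on the tool from outside, world axes, zero at the start; "moment": the same for the moment, N m; "finger_gap": finger opening in mm; "finger_force": force on a finger pad.
Only numpy, scipy, OpenCV 4.12 (cv2) and the standard library are available. Lean on these libraries where they do the work, as an engineer would, in place of code of your own. Each camera call takes 0.05 s, during which the arm holds its last target. There are 200 camera calls.

## Working session

There is one attempt and no reset: what is moved stays moved. The work goes in short steps, Python scripts to look and compute and a tool call to move; the robot and the scene stay as the last step left them, time stands still between calls to the robot, and variables do not carry over. Pictures are saved under pics/ and viewed, at most 10 in all, crops included, and the job is handed in when it is done.

Besides the shell and the picture viewer there is one more tool, called after "Call:" as name(argument=value, ...), one argument or row to a line, values as JSON. move_arm: Moves the arm, as the interface text tells. Its arguments: {"type":"object","properties":{"dp":{"type":"array","items":{"type":"array","items":{"type":"number"}}},"rotation":{"type":"array","items":{"type":"array","items":{"type":"number"}}},"hand":{"type":"array","items":{"type":"number"}},"newtons":{"type":"number"}},"required":["dp","rotation","hand"]}

```bash
mkdir -p pics
python3 - <<'E'
from cell import manip,camera
import cv2,numpy as np,pickle
s=manip.read_state();print(s)
for n in("scene","top"):
    c=camera(n);pickle.dump(c,open(n+".pkl","wb"));cv2.imwrite(f"pics/{n}0.png",c["image"][...,::-1]);print(n,c["fx"],c["cx"],c["cy"],c["R"],c["t"])
E
```

```text
{'clock': 0.0, 'joints': array([ 1.16043793e+00,  3.00491467e-01,  1.52160647e+00, -8.07443059e-06,
        1.32070315e+00, -6.65849508e-02]), 'qd': array([-3.75640579e-04,  1.57050957e-03,  6.30594615e-05,  2.07925301e-03,
       -1.80524278e-03,  9.36100588e-04]), 'effort': array([ 6.46163589e-04, -5.31802905e+01, -3.52740061e+01,  7.08806422e-02,
        2.44899967e-02, -1.31711677e-04]), 'eef_pos': array([185.26012512, 517.56745645, 204.86442451]), 'eef_rot': array([-3.14038638e+00, -7.26003732e-05,  2.79782117e+00]), 'wrist_force': array([ 0.40053309,  0.15099181, -0.09669171]), 'moment': array([-0.05667828,  0.03339262,  0.00519891]), 'finger_force': 0.0, 'finger_gap': 94.17850391640073}
scene 464.0664725580839 316.82524158337 204.11868057842287 [[-0.70942952  0.70450859  0.01942707]
 [ 0.50513848  0.52750255 -0.68306382]
 [-0.49147215 -0.47477227 -0.73010027]] [ 348.09963995 -246.10621406 1528.65368631]
top 424.0140982926483 324.17418213879216 202.15148672486583 [[-0.06127009 -0.99812011 -0.00148952]
 [-0.97351795  0.06008904 -0.22057225]
 [ 0.2202471  -0.01206441 -0.9753695 ]] [  85.02554582  587.11828976 1115.92271534]
```

View pics/scene0.png

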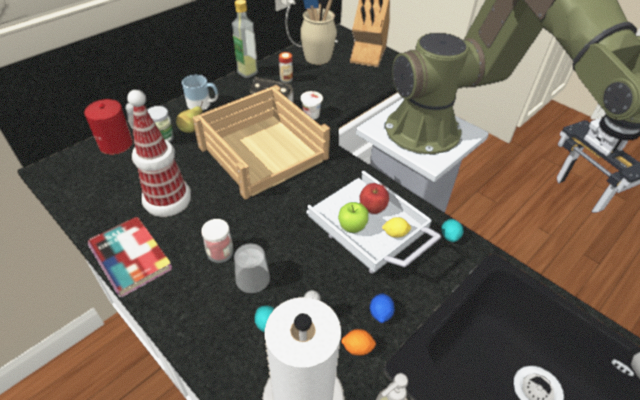

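View pics/top0.png

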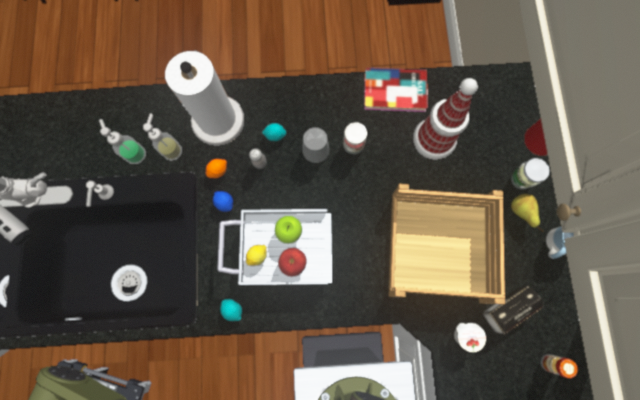

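The top view shows the tray (floor about cols 241-333, rows 210-285), its handle on the left at col 221-240, and the crate at cols 389-505, rows 187-302. The glass is at (315,145), the jar at (355,138) and the shaker at (258,158). I'll enlarge for pixel readings.

Run:
```python
import cv2,pickle
c=pickle.load(open("top.pkl","rb"))["image"][...,::-1]
a=cv2.resize(c[190:310,205:345],None,fx=5.7,fy=5,interpolation=cv2.INTER_CUBIC) if 0 else cv2.resize(c[195:300,210:350],None,fx=5.5,fy=5.5,interpolation=cv2.INTER_CUBIC)
cv2.imwrite("pics/tray.png",a)
cv2.imwrite("pics/crate.png",cv2.resize(c[180:310,380:520],None,fx=4.5,fy=4.5,interpolation=cv2.INTER_CUBIC))
```

```text
(no output)
```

View pics/tray.png

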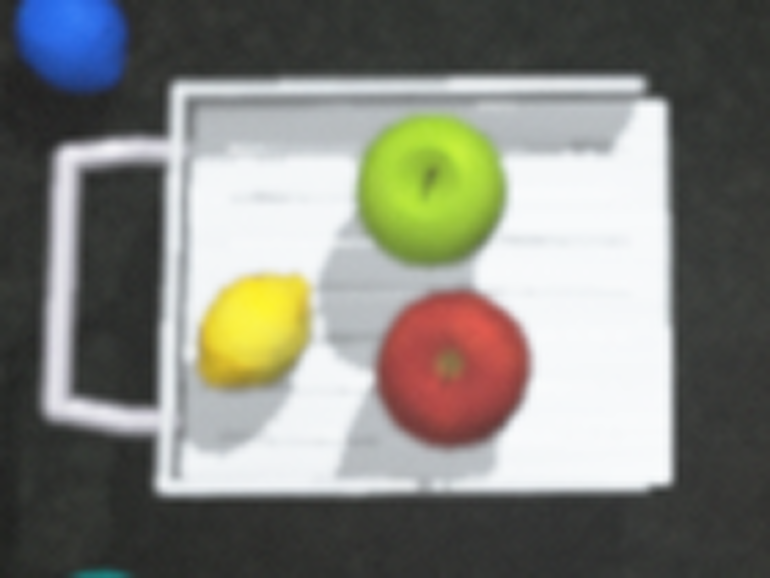

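View pics/crate.png

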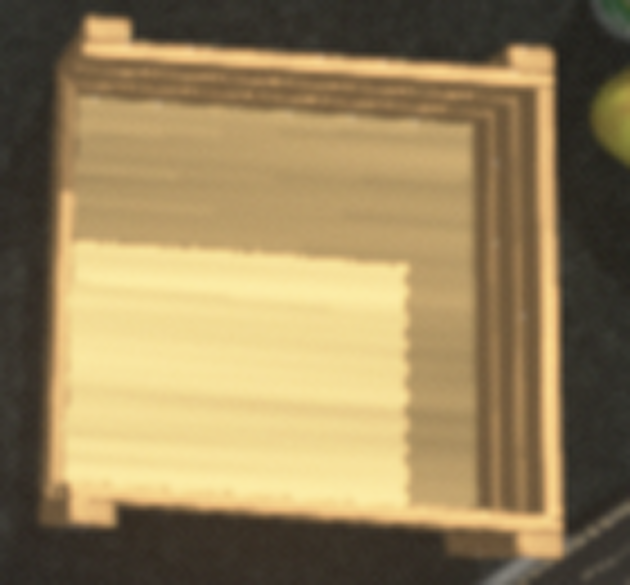

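```bash
cat > h.py <<'E'
import pickle,numpy as np
from scipy.optimize import least_squares
def proj(c,X): p=(c["R"]@np.asarray(X,float).T).T+c["t"]; return np.c_[c["fx"]*p[:,0]/p[:,2]+c["cx"],c["fy"]*p[:,1]/p[:,2]+c["cy"]]
def place(p,M):
    c,s=np.cos(p[2]),np.sin(p[2]); M=np.asarray(M,float); return np.c_[p[0]+c*M[:,0]-s*M[:,1],p[1]+s*M[:,0]+c*M[:,1],M[:,2]]
def fit(c,M,px,p0):
    r=least_squares(lambda p:(proj(c,place(p,M))-px).ravel(),p0,x_scale=[10,10,.1],loss="soft_l1"); return r.x,(proj(c,place(r.x,M))-px).round(1)
def ray(c,u,v,z):
    d=c["R"].T@[(u-c["cx"])/c["fx"],(v-c["cy"])/c["fy"],1]; o=-c["R"].T@c["t"]; return o+d*(z-o[2])/d[2]
E
python3 - <<'E'
from h import *
c=pickle.load(open("top.pkl","rb"));print(-c["R"].T@c["t"])
M=[(-124,99,86),(-124,-99,86),(120,99,86),(120,-99,52),(120,95,56),(-172,0,100)]
px=np.array([(172,83),(157,491),(645,80),(671,486),(667,100),(61,284)])/5.5+[210,195]
t,r=fit(c,M,px,[400,130,-1.57]);print(t,r.tolist(),place(t,[(-172,0,100),(120,0,56)]))
M=[(-139,148,114),(139,148,114),(139,-148,114),(-139,-148,114),(130,125,8),(130,-125,8)]
px=np.array([(84,17),(553,47),(562,555),(40,525),(477,123),(477,508)])/4.5+[380,180]
k,r=fit(c,M[:5],px[:5],[330,-230,-1.57]);print(k,r.tolist())
print("gap edge->front frame", place(k,[(-134.5,0,38),(-84,0,56)]))
print([ray(c,u,v,z) for u,v,z in((315,145,50),(355,138,60),(258,158,45))])
E
```

```text
[ 331.00097269   63.0492835  1218.06563048]
[472.47692856 157.29515213  -1.619456  ] [[-0.1, 0.4], [0.3, 0.1], [3.4, -0.2], [-0.3, 0.3], [-0.7, -0.3], [-0.3, -0.3]] [[480.84308962 329.09156463 100.        ]
 [466.640072    37.43718992  56.        ]]
[ 453.71792007 -272.6165468    -1.70512759] [[0.2, -0.1], [-0.4, 0.4], [-0.1, 0.7], [6.0, -0.9], [-1.3, -0.1]]
gap edge->front frame [[ 471.7311868  -139.32824191   38.        ]
 [ 464.9678413  -189.37329319   56.        ]]
[array([766.78662878,  64.81843119,  50.        ]), array([777.31218213, -52.15288796,  60.        ]), array([739.0112431 , 232.38824058,  45.        ])]
```

Call:
move_arm(
  dp=[
    [37,-24,0],
    [37,-24,0],
    [37,-23,0],
    [37,-23,0],
    [37,-24,0],
    [37,-24,0],
    [37,-24,0],
    [37,-23,0],
    [0,0,0],
  ],
  rotation=[
    [0,0,0.037],
    [0,0,0.037],
    [0,0,0.037],
    [0,0,0.037],
    [0,0,0.037],
    [0,0,0.037],
    [0,0,0.037],
    [0,0,0.037],
    [0,0,0],
  ],
  hand=[0.5,0.5,0.5,0.5,0.5,0.5,0.5,0.5,0.5],
  newtons=40,
)

```text
clock: 1.23
eef_pos: [483.0, 327.1, 204.7]
eef_rot: [-3.141, -0.001, 3.091]
wrist_force: [-0.7, 0.7, 0.0]
finger_gap: 47.3
finger_force: 0.0
```

Run:
```python
from cell import manip,camera
import cv2,pickle
from h import *
from scipy.spatial.transform import Rotation as Ro
s=manip.read_state();c=camera("wrist");pickle.dump((s,c),open("w.pkl","wb"))
im=c["image"][...,::-1].copy()
Rt=Ro.from_euler("xyz",s["eef_rot"]).as_matrix();m=c["mount"]
A=np.eye(4);A[:3,:3]=Rt;A[:3,3]=s["eef_pos"];W=np.linalg.inv(A@m);c["R"],c["t"]=W[:3,:3],W[:3,3]
t=[472.5,157.3,-1.6195]
for p in proj(c,place(t,[(-172,60,100),(-172,-60,100),(-172,0,100),(-124,99,86),(-124,-99,86)])): cv2.circle(im,tuple(int(v) for v in p),4,(255,0,255),1)
print(s["eef_pos"],s["eef_rot"]); cv2.imwrite("pics/w1.png",im)
```

```text
[483.01351992 327.08493314 204.70183772] [-3.14084548e+00 -7.68261374e-04  3.09107866e+00]
```

View pics/w1.png

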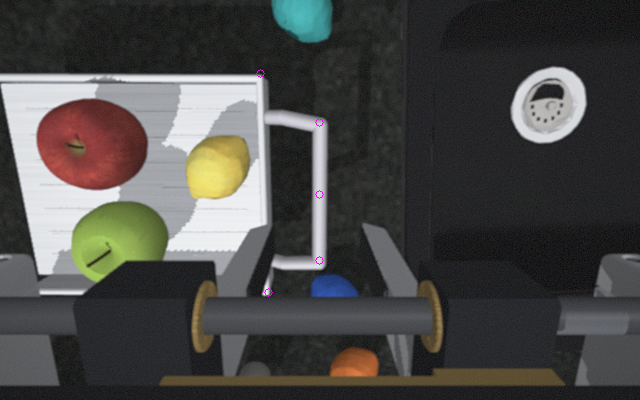

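The projected tray model (magenta) lands on the real bar (col 320, rows 122-262) and the lip corners, so the tray pose holds. Next I descend and grip.

Call:
move_arm(
  dp=[
    [-1,1,-40],
    [-1,1,-40],
    [0,0,-30],
    [0,0,-12],
    [0,0,0],
    [0,0,0],
    [0,0,0],
    [0,0,0],
    [0,0,0],
  ],
  rotation=[
    [0,0,0],
    [0,0,0],
    [0,0,0],
    [0,0,0],
    [0,0,0],
    [0,0,0],
    [0,0,0],
    [0,0,0],
    [0,0,0],
  ],
  hand=[0.5,0.5,0.5,0.5,0.35,0.2,0,0,0],
  newtons=40,
)

```text
clock: 2.4
eef_pos: [479.6, 330.5, 84.1]
eef_rot: [-3.141, 0.001, 3.094]
wrist_force: [-1.9, -4.5, 5.6]
finger_gap: 10.8
finger_force: 40.0
```

Call:
move_arm(
  dp=[
    [0,-1,0],
    [0,-2,0],
    [0,-4,0],
    [1,-5,0],
    [1,-6,0],
    [1,-6,0],
    [1,-6,0],
    [1,-6,0],
    [1,-6,0],
    [1,-6,0],
  ],
  rotation=[
    [0,0,0],
    [0,0,0],
    [0,0,0],
    [0,0,-0.003],
    [0,0,-0.003],
    [0,0,-0.003],
    [0,0,-0.003],
    [0,0,-0.003],
    [0,0,-0.003],
    [0,0,-0.003],
  ],
  hand=[0,0,0,0,0,0,0,0,0,0],
)

```text
clock: 3.65
eef_pos: [486.8, 283.8, 84.2]
eef_rot: [3.139, 0.001, 3.073]
wrist_force: [-0.0, 6.6, 3.4]
finger_gap: 11.0
finger_force: 40.0
```

Call:
move_arm(
  dp=[
    [1,-6,0],
    [1,-6,0],
    [1,-6,0],
    [1,-6,0],
    [1,-6,0],
    [1,-6,0],
    [1,-6,0],
    [1,-6,0],
    [1,-6,0],
    [1,-6,0],
  ],
  rotation=[
    [0,0,-0.003],
    [0,0,-0.003],
    [0,0,-0.003],
    [0,0,-0.003],
    [0,0,-0.003],
    [0,0,-0.003],
    [0,0,-0.003],
    [0,0,-0.003],
    [0,0,-0.003],
    [0,0,-0.003],
  ],
  hand=[0,0,0,0,0,0,0,0,0,0],
)

```text
clock: 4.9
eef_pos: [496.8, 223.7, 84.2]
eef_rot: [3.139, 0.001, 3.043]
wrist_force: [-0.4, 7.3, 4.8]
finger_gap: 10.8
finger_force: 40.0
```

Call:
move_arm(
  dp=[
    [1,-6,0],
    [1,-5,0],
    [0,-4,0],
    [0,-3,0],
    [0,-2,0],
    [0,-1,0],
    [0,0,0],
    [0,0,0],
  ],
  rotation=[
    [0,0,-0.003],
    [0,0,-0.003],
    [0,0,0],
    [0,0,0],
    [0,0,0],
    [0,0,0],
    [0,0,0],
    [0,0,0],
  ],
  hand=[0,0,0,0,0,0,0,0],
)

```text
clock: 5.9
eef_pos: [498.9, 202.7, 84.2]
eef_rot: [3.14, 0.002, 3.037]
wrist_force: [-0.4, 6.0, 4.0]
finger_gap: 10.9
finger_force: 40.0
```

Run:
```python
from cell import manip,camera
import cv2,pickle
c=camera("top");pickle.dump(c,open("top2.pkl","wb"))
cv2.imwrite("pics/mid.png",cv2.resize(c["image"][180:310,280:520,::-1],None,fx=3.3,fy=3.3,interpolation=cv2.INTER_CUBIC))
```

```text
(no output)
```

View pics/mid.png

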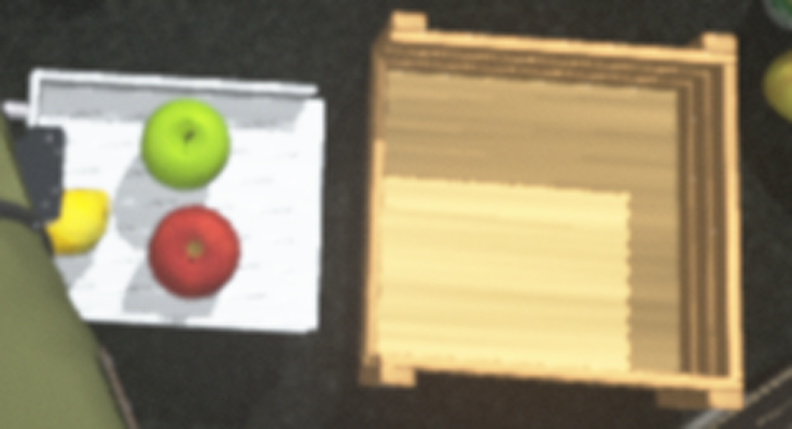

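Run:
```python
from h import *
from cell import manip
s=manip.read_state();e=s["eef_pos"]
c=pickle.load(open("top2.pkl","rb"))
M=[(-124,99,86),(120,95,56),(120,-99,52)]
px=np.array([(33,72),(325,100),(316,332)])/3.3+[280,180]
t,r=fit(c,M,px,[490,30,-1.7]);print(t,r.tolist(),place(t,[(-172,0,100)]),e)
k=np.array([453.7,-272.6,-1.705]);ed=place(t,[(120,0,56)])[0]
d=ed[:2]-k[:2];a=k[2];print("edge in crate",d@[np.cos(a),np.sin(a)],d@[-np.sin(a),np.cos(a)],"dyaw",t[2]-a)
M=np.array([(-139,148,114),(139,148,114),(139,-148,114),(-139,125,38),(-139,-125,38),(-139,-148,0)])
print(((proj(c,place(k,M))-[280,180])*3.3).round())
```

```text
[480.5885203   29.99097802  -1.68823063] [[0.3, -0.1], [-0.4, -0.0], [0.1, 0.1]] [[500.74082575 200.80633033 100.        ]] [498.88812328 202.71619275  84.22831832]
edge in crate -183.48472716636556 -11.82805758657245 dyaw 0.016769373609615723
[[392.  12.]
 [734.  36.]
 [742. 409.]
 [376.  61.]
 [365. 354.]
 [357. 383.]]
```

Call:
move_arm(
  dp=[
    [0,-1,0],
    [0,-3,0],
    [0,-5,0],
    [0,-6,0],
    [0,-6,0],
    [0,-6,0],
    [0,-6,0],
    [0,-6,0],
    [0,-6,0],
    [0,-6,0],
  ],
  rotation=[
    [0,0,0],
    [0,0,0],
    [0,0,0],
    [0,0,0],
    [0,0,0],
    [0,0,0],
    [0,0,0],
    [0,0,0],
    [0,0,0],
    [0,0,0],
  ],
  hand=[0,0,0,0,0,0,0,0,0,0],
)

```text
clock: 7.2
eef_pos: [498.9, 151.6, 84.2]
eef_rot: [3.139, 0.002, 3.037]
wrist_force: [1.0, 7.7, 4.7]
finger_gap: 10.9
finger_force: 40.0
```

Call:
move_arm(
  dp=[
    [0,-6,0],
    [0,-6,0],
    [0,-5,0],
    [0,-4,0],
    [0,-3,0],
    [0,-1,0],
    [0,0,0],
    [0,0,0],
    [0,0,0],
  ],
  rotation=[
    [0,0,0],
    [0,0,0],
    [0,0,0],
    [0,0,0],
    [0,0,0],
    [0,0,0],
    [0,0,0],
    [0,0,0],
    [0,0,0],
  ],
  hand=[0,0,0,0,0,0,0,0,0],
)

```text
clock: 8.32
eef_pos: [498.9, 126.6, 84.2]
eef_rot: [3.14, 0.002, 3.037]
wrist_force: [-0.1, 6.2, 5.6]
finger_gap: 11.0
finger_force: 40.0
```

Run:
```python
from cell import manip,camera
import cv2,pickle
print(manip.read_state()["joints"])
c=camera("top");pickle.dump(c,open("top3.pkl","wb"))
cv2.imwrite("pics/in.png",cv2.resize(c["image"][180:310,280:520,::-1],None,fx=3.3,fy=3.3,interpolation=cv2.INTER_CUBIC))
```

```text
[ 1.76678772e-01  3.58669697e-01  1.74779241e+00  1.35799906e-03
  1.03309359e+00 -1.28989312e+00]
```

View pics/in.png

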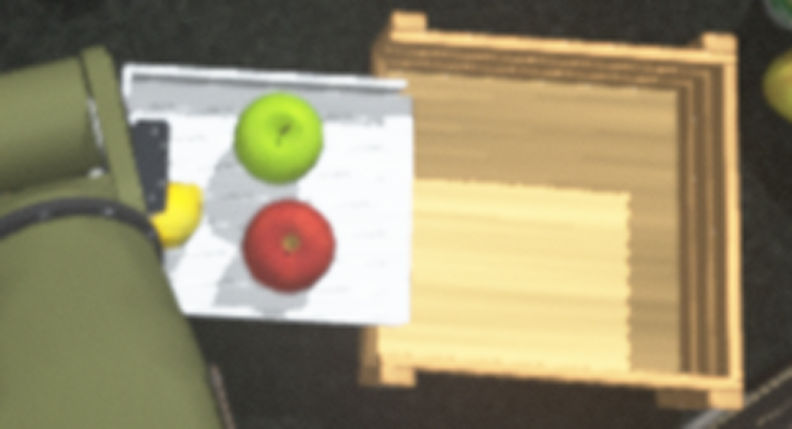

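The edge (414,95)-(408,325) now lies past the front board and is centred between the crate's sides, with all three fruits aboard. I'll tip slowly along the computed arc.

Call:
move_arm(
  dp=[
    [-0.1,-1,2],
    [-0.3,-2,4],
    [-0.3,-2.4,4.8],
    [-0.3,-2.4,4.8],
    [-0.2,-1.8,3.6],
    [-0.3,-2.8,4.6],
    [-0.3,-2.8,4.6],
    [-0.3,-2.8,4.6],
    [-0.3,-2.8,4.6],
    [0,0,0],
  ],
  rotation=[
    [0,0,0],
    [0,0,0],
    [0,0,0],
    [0,0,0],
    [0,0,0],
    [0,0,0],
    [0,0,0],
    [0,0,0],
    [0,0,0],
    [0,0,0],
  ],
  hand=[0,0,0,0,0,0,0,0,0,0],
  newtons=20,
)

```text
clock: 9.62
eef_pos: [496.0, 104.8, 121.4]
eef_rot: [-3.142, 0.0, 3.036]
wrist_force: [-0.4, 5.0, -1.1]
finger_gap: 11.4
finger_force: 20.0
```

Call:
move_arm(
  dp=[
    [-0.4,-3.2,4.3],
    [-0.4,-3.2,4.3],
    [-0.4,-3.2,4.3],
    [-0.4,-3.2,4.3],
    [-0.4,-3.4,3.8],
    [-0.4,-3.4,3.8],
    [-0.4,-3.4,3.8],
    [-0.4,-3.4,3.8],
    [-0.4,-3.4,3.8],
    [0,0,0],
  ],
  rotation=[
    [0,0,0],
    [0,0,0],
    [0,0,0],
    [0,0,0],
    [0,0,0],
    [0,0,0],
    [0,0,0],
    [0,0,0],
    [0,0,0],
    [0,0,0],
  ],
  hand=[0,0,0,0,0,0,0,0,0,0],
)

```text
clock: 10.88
eef_pos: [492.6, 75.2, 157.7]
eef_rot: [3.141, 0.001, 3.037]
wrist_force: [0.0, 6.4, 2.5]
finger_gap: 11.4
finger_force: 20.0
```

Run:
```python
from cell import manip,camera
import cv2,numpy as np
a=camera("scene")["image"][70:290,180:460,::-1];b=camera("top")["image"][170:320,280:520,::-1]
a=cv2.resize(a,(480,377));b=cv2.resize(b,(320,200));f=np.zeros((377,800,3),np.uint8);f[:,:480]=a;f[:200,480:]=b
cv2.imwrite("pics/tip1.png",f)
```

```text
(no output)
```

View pics/tip1.png

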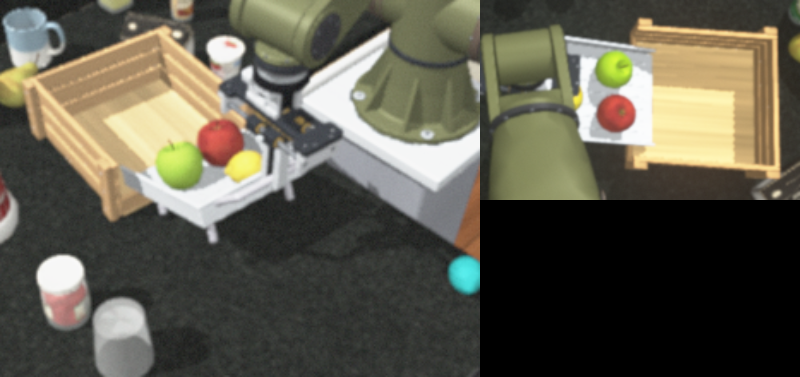

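The tray is tipped about 20° with its edge over the board, and the fruit still rests on it. I'll continue to 40°.

Call:
move_arm(
  dp=[
    [-0.3,-2.7,5.1],
    [-0.3,-2.7,5.1],
    [-0.3,-2.7,5.1],
    [-0.3,-2.7,5.1],
    [-0.3,-2.7,5.1],
    [-0.3,-2.7,5.1],
    [-0.3,-2.7,5.1],
    [0,0,0],
    [0,0,0],
  ],
  rotation=[
    [0,0,0],
    [0,0,0],
    [0,0,0],
    [0,0,0],
    [0,0,0],
    [0,0,0],
    [0,0,0],
    [0,0,0],
    [0,0,0],
  ],
  hand=[0,0,0,0,0,0,0,0,0],
)

```text
clock: 12.1
eef_pos: [490.3, 56.5, 193.0]
eef_rot: [3.141, 0.0, 3.037]
wrist_force: [-0.0, 0.0, -2.5]
finger_gap: 11.2
finger_force: 20.0
```

Call:
move_arm(
  dp=[
    [-0.4,-3.4,4.6],
    [-0.4,-3.4,4.6],
    [-0.4,-3.4,4.6],
    [-0.4,-3.4,4.6],
    [-0.4,-3.4,4.6],
    [-0.4,-3.4,4.6],
    [-0.4,-3.4,4.6],
    [-0.4,-3.4,4.6],
    [0,0,0],
    [0,0,0],
  ],
  rotation=[
    [0,0,0],
    [0,0,0],
    [0,0,0],
    [0,0,0],
    [0,0,0],
    [0,0,0],
    [0,0,0],
    [0,0,0],
    [0,0,0],
    [0,0,0],
  ],
  hand=[0,0,0,0,0,0,0,0,0,0],
)

```text
clock: 13.35
eef_pos: [487.1, 29.2, 229.7]
eef_rot: [3.142, -0.0, 3.037]
wrist_force: [-0.5, -1.4, -3.2]
finger_gap: 11.1
finger_force: 20.0
```

Run:
```python
from cell import manip,camera
import cv2,numpy as np
a=camera("scene")["image"][70:290,180:460,::-1];b=camera("top")["image"][170:320,280:520,::-1]
a=cv2.resize(a,(480,377));b=cv2.resize(b,(320,200));f=np.zeros((377,800,3),np.uint8);f[:,:480]=a;f[:200,480:]=b
cv2.imwrite("pics/tip2.png",f)
```

```text
(no output)
```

View pics/tip2.png

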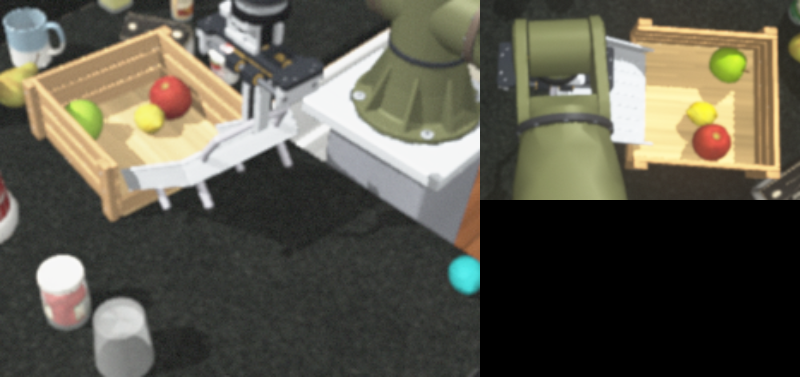

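All three fruits lie in the crate, well clear of the tray edge. I'll lower the tray along the reverse arc.

Call:
move_arm(
  dp=[
    [0.5,4,-5],
    [0.8,6.4,-8.8],
    [0.8,6.8,-9.2],
    [0.8,6.8,-9.2],
    [0.5,4.4,-6.6],
    [0.6,5.4,-10.2],
    [0.6,5.4,-10.2],
    [0.6,5.4,-10.2],
    [0.2,1.5,-3],
    [0,0,0],
  ],
  rotation=[
    [0,0,0],
    [0,0,0],
    [0,0,0],
    [0,0,0],
    [0,0,0],
    [0,0,0],
    [0,0,0],
    [0,0,0],
    [0,0,0],
    [0,0,0],
  ],
  hand=[0,0,0,0,0,0,0,0,0,0],
)

```text
clock: 14.7
eef_pos: [492.6, 75.7, 157.3]
eef_rot: [3.141, 0.0, 3.037]
wrist_force: [-0.0, 3.6, 3.1]
finger_gap: 11.5
finger_force: 20.0
```

Call:
move_arm(
  dp=[
    [0.8,6.8,-7.6],
    [0.8,6.8,-7.6],
    [0.4,3.4,-3.8],
    [0.8,6.4,-8.6],
    [0.8,6.4,-8.6],
    [0.6,5.6,-9.2],
    [0.6,5.6,-9.2],
    [0.3,2.8,-5],
    [0,0,0],
  ],
  rotation=[
    [0,0,0],
    [0,0,0],
    [0,0,0],
    [0,0,0],
    [0,0,0],
    [0,0,0],
    [0,0,0],
    [0,0,0],
    [0,0,0],
  ],
  hand=[0,0,0,0,0,0,0,0,0],
)

```text
clock: 15.82
eef_pos: [497.5, 119.2, 97.4]
eef_rot: [-3.142, -0.001, 3.037]
wrist_force: [-0.1, -1.0, -2.3]
finger_gap: 11.1
finger_force: 20.0
```

Call:
move_arm(
  dp=[
    [0.3,2,-4],
    [0.3,2,-4],
    [0.3,1.5,-3],
    [0,0.5,-1.5],
    [0,0,-0.5],
    [0,0,0],
    [0,0,0],
  ],
  rotation=[
    [0,0,0],
    [0,0,0],
    [0,0,0],
    [0,0,0],
    [0,0,0],
    [0,0,0],
    [0,0,0],
  ],
  hand=[0,0,0,0,0,0,0],
)

```text
clock: 16.7
eef_pos: [499.2, 126.7, 86.6]
eef_rot: [3.138, 0.002, 3.037]
wrist_force: [-6.9, 10.4, 17.9]
finger_gap: 11.3
finger_force: 20.0
```

The force rose to 18 N, so the feet are down. I'll ease off, open partially and rise.

Call:
move_arm(
  dp=[
    [0,0,2],
    [0,0,0],
    [0,0,0],
    [0,0,0],
    [0,0,0],
    [0,0,0],
  ],
  rotation=[
    [0,0,0],
    [0,0,0],
    [0,0,0],
    [0,0,0],
    [0,0,0],
    [0,0,0],
  ],
  hand=[0,0,0.2,0.3,0.4,0.4],
)

```text
clock: 17.45
eef_pos: [498.4, 125.0, 86.6]
eef_rot: [-3.142, -0.0, 3.037]
wrist_force: [-0.3, 0.4, -0.2]
finger_gap: 37.3
finger_force: 0.0
```

Call:
move_arm(
  dp=[
    [0,0,5],
    [0,0,10],
    [0,0,25],
    [0,0,40],
    [0,0,40],
    [0,30,30],
    [0,40,0],
    [0,40,0],
    [0,0,0],
    [0,0,0],
  ],
  rotation=[
    [0,0,0],
    [0,0,0],
    [0,0,0],
    [0,0,0],
    [0,0,0],
    [0,0,0],
    [0,0,0],
    [0,0,0],
    [0,0,0],
    [0,0,0],
  ],
  hand=[0.4,0.4,0.4,0.4,0.4,0.4,0.4,0.4,0.4,0.4],
)

```text
clock: 18.7
eef_pos: [498.5, 234.6, 237.1]
eef_rot: [-3.142, 0.0, 3.037]
wrist_force: [-0.6, 0.5, 0.1]
finger_gap: 37.5
finger_force: 0.0
```

Run:
```python
from cell import manip,camera
import cv2,numpy as np
a=camera("scene")["image"][70:290,180:460,::-1];b=camera("top")["image"][170:320,250:520,::-1]
a=cv2.resize(a,(440,346));b=cv2.resize(b,(360,200));f=np.zeros((346,800,3),np.uint8);f[:,:440]=a;f[:200,440:]=b
cv2.imwrite("pics/end.png",f)
```

```text
(no output)
```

View pics/end.png

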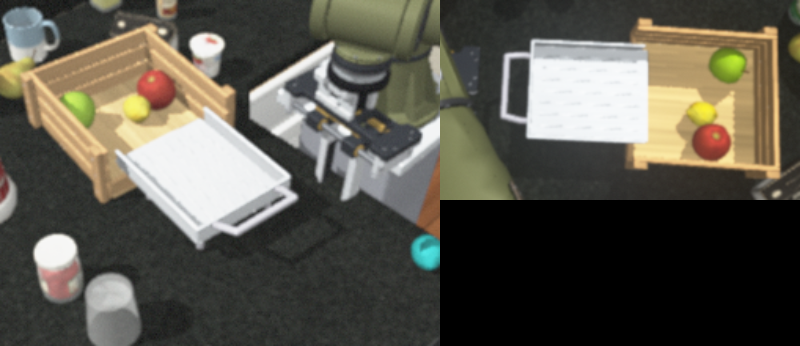

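The tray stands level and released, the three fruits lie in the crate, and the bystanders have not moved.

```bash
python3 -c "
from cell import manip
print(manip.sign_off())"
```

```text
the job is handed in; nothing more can be done
None
```

I handed the job in at about 19 s on the robot's clock: the last pictures show all three fruits in the crate, the tray standing level and released, and the jar and glass where they stood. The salt shaker was out of those pictures, but the arm never went near it. The hand-in returned no verdict.

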